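# Slide the build plate home on the printer bed and push the keeper across

### The job

With your fingertips, push the build plate (its near edge has a yellow flange) along the rails of the printer bed until you feel it drop into the notches, without lifting it or pushing it past them. Then push the red keeper fully across, over the plate's edge, leave everything alone and do not disturb the screwdriver, the cup or the red bracket.

Things in the scene. Friction and masses are not known exactly. Their poses are not given: they have to be found in the camera images.
- dock: Fixed printer bed: white tray 300 x 220 mm, 20 mm high, with two aluminium rails a side (tops 50 mm above the bench) and dark guide walls 64 mm high at y +-86 mm. Open down to the tray between the inner rails (y within +-37 mm). Origin on the bench; the tray spans x -165 to 135 mm. Rails run along x, roughly away from the robot (yaw within 0.3 rad). A grey bracket on the -y side bears the keeper.
- plate_home (a point): Where the plate's origin lies once dropped: x 20 mm, y 0, 44 mm above the bench in the bed's frame; same axes. Each rail has a notch 20 mm long and 6 mm deep with orange floor, outer rails at bed x 75 mm, inner at -35 mm. The plate's front feet run on the outer rails, its rear feet on the inner ones, so it stays level and drops only at home, with about 3 mm of play.
- plate: Loose build plate 160 x 160 mm, dark with flat white prints, about 0.5 kg. Origin: its middle, at the level of its feet's undersides (50 mm above the bench on the rails, 44 dropped); top face 18 mm higher; x along the rails. Starts 70 to 110 mm short of home. Slides at a few newtons; once dropped it stops hard against the notch walls. Much faster than 0.1 m/s it may jump them.
- plate_push (a point): Middle of the outer face of the yellow flange under the plate's rear edge (facing the robot; yellow strip on top), 80 mm behind the plate's origin, at its height. Upright face 60 mm wide, hanging between the inner rails: 36 to 63 mm above the bench while riding, 30 to 57 mm once dropped. Push along the plate's +x. Behind it is only open bench or the 20 mm high tray.
- keeper (a joint): Travel of the red keeper, a slide bolt on the bed's -y side: 0 m open, 0.04 m (stop) fully across, 28 mm over the plate's edge. Moves along the bed's +y, starts at 0 to 0.008, needs about 2 N, stays where left. Its tongue runs 65 to 72 mm above the bench: 3 mm clear of a dropped plate, but it hits one that has not dropped.
- keeper_push (a point): Middle of the outer (-y) face of the keeper's upright red paddle: 34 mm wide (x), 8 mm thick, 65 to 105 mm above the bench, this point at 87 mm. Moves with the keeper; push along the bed's +y. Free space for 50 mm and more outside it.
- screwdriver: Orange-handled screwdriver, about 0.2 m long, lying on the bench on the bed's -y side nearer the robot than the keeper, roughly along its x. Bystander.
- cup: Grey cup, 64 mm across, 75 mm tall, standing on the bench on the bed's +y side; origin at the centre of its foot. Bystander.
- bracket: Red printed angle bracket, 60 x 35 x 48 mm, standing on the bench on the bed's +y side; origin under its middle. Bystander.
Mind the look-alikes: they are no part of the job. Of the things that look like the plate, the middle-sized one is meant.

How it is judged:
By the outcome, as a careful person would: the job done as asked, in the order asked, and still so for the second after the job is handed in, with the robot touching nothing.
It also fails if it takes over 46 s, if anything falls off the work surface, if the arm or the gripper's body presses on something with over 40 N, if the wrist force passes 120 N, or if a joint passes its speed limit or range.

### The arm

A 6-joint arm with a two-finger parallel gripper is mounted at the origin on the work surface. World frame = base frame: x ahead of the robot, y to its left, z up, the work surface at z = 0. Lengths are in m, angles in degrees, forces in N, time in s.
With the tool pointing down it reaches from about 0.4 to 0.825 m from the base axis. Payload 7 kg.
Tool frame: the origin (TCP) lies at the very end of the fingers, on their centre line; the grasp point (between the pads) lies 19 mm behind it; x points along the fingers, z is the direction in which the jaws open and shut, and the axes are right-handed (so a half turn about x gives the same grasp; the last joint's range is limited). The gripper opens to 88 mm and grips with 3 to 60 N. Pads are 19 mm wide; open, the fingers measure 130 mm over their backs; the gripper's body (78 mm by 193 mm) begins 47 mm behind the grasp point.
Start: joints at [-50.758, 20.546, 0.682, 0, -70.136, -16.507], TCP at [0.261, -0.623, 0.227] pointing down, gripper open.
Joint ranges: [-176.03, 176.03], [-82.01, 121.73], [-58.28, 71.71], [-173.87, 95.51], [-174.79, -0.11], [-173.66, 173.66]. Speed limits (degrees/s): [136.94, 136.94, 172.46, 180, 180, 180].

### API

Orientations are given as [roll, pitch, yaw] about the fixed x, y, z axes, in that order (R = Rz(yaw) Ry(pitch) Rx(roll)).
In Python, from plant import sensors, cams, workorder gives the robot as it stands. The module is installed in compiled form; this text tells all that it offers.
- The arm moves only by the shell command python3 -m handwheel 'ROWS' [OPENING] [FORCE]. ROWS is JSON, one flat list of numbers, 4 for each row, row after row: the shift along the tool's x, y, z in cm, then the turn about the tool's x in degrees. A call has exactly 10 rows; each row is the pose to reach, as a shift and turn from the pose commanded when the call began, along the tool's axes at that moment; what a row does not reach only later rows make up. A row lasts 1/8 s, in which the tool goes at most 62.5 mm and 10.7 degrees, less where a joint would pass 70% of its speed; a pose out of reach is approached as far as the arm can. A call with a gripper value outside its range is refused whole. OPENING is the finger opening in cm, from 0 to 8.76, set as the call begins (- or left out, the last holds). The fingers move at their own pace and stop on an object; FORCE is the grip in N (left out, the last holds). Time passes only in rows, so rows that repeat a pose let the fingers close, or fill a call up. It gives the time, the measured TCP pose, the force and the opening at its end, in the units of the state.
- sensors.get_state(): the state, without advancing time (a new reading comes with each control period).
- cams.capture(name): name is "scene" or "top"; returns a dict with "image" (480x640x3 uint8, red, green, blue), "fov_y" (degrees; the focal length in pixels is half the picture's height over the tangent of half this angle, whatever the lens; pixels are square), "cx", "cy" (the principal point, pixels), "D" ([k1, k2, p1, p2, k3] as OpenCV has them; the pictures are not rectified), "xyz" and "rotation" of the camera in the world. Camera axes: x right, y down, z forward; pixel columns grow to the right and rows downward; lengths in m; the calibration is good to about 2 mm. A picture is of the moment at which its call begins. There is no depth.
- workorder.close_job(): hands the job in, once; it reports no verdict.
The state is a dict: "time_s": time; "joints": joint angles; "qd": joint speeds; "joint_torque": joint torques, N m; "tcp_pos": TCP position; "eef_rot": TCP orientation; "contact_force": force on the tool from outside, world axes, zero at the start; "moment": the same for the moment, N m; "gripper_width": finger opening in m.
Only numpy, scipy, OpenCV 4.12 (cv2) and the standard library are available. Lean on these libraries where they do the work, as an engineer would, in place of code of your own. Each camera call takes 0.05 s, during which the arm holds its last target.

## Working session

There is one attempt and no reset: what is moved stays moved. The work goes in short steps, Python scripts to look and compute and a shell command to move; the robot and the scene stay as the last step left them, time stands still between calls to the robot, and variables do not carry over. Pictures are saved under pics/ and viewed, and the job is handed in when it is done.

```bash
mkdir -p pics; python3 - <<'E'
from plant import sensors, cams
import cv2
print(sensors.get_state())
for n in("scene","top"):
    c=cams.capture(n); cv2.imwrite(f"pics/{n}0.png",c["image"][:,:,::-1])
    print({k:v for k,v in c.items() if k!="image"})
E
```

```text
{'time_s': 0.0, 'joints': array([-5.07588505e+01,  2.05909438e+01,  6.33109051e-01, -2.21223583e-02,
       -7.01356272e+01, -1.65071289e+01]), 'qd': array([-0.01900108,  0.01533023,  0.01618421, -0.06125952,  0.11633528,
       -0.06975774]), 'joint_torque': array([-8.38932792e-04, -5.82712269e+01,  2.93046820e+01,  6.99698254e+00,
        6.74390380e-03, -1.74622232e-04]), 'tcp_pos': array([ 0.26064913, -0.62210218,  0.22561689]), 'eef_rot': array([  3.96421643,  89.90425144, 116.69070292]), 'contact_force': array([-0.68651709, -0.077192  , -0.09451613]), 'moment': array([-0.02196626,  0.04241903,  0.00809582]), 'gripper_width': 0.08760138129696883}
{'fov_y': 47.52801182750542, 'cx': 326.44452928039965, 'cy': 236.10404450917807, 'D': array([0.01220277, 0.        , 0.        , 0.        , 0.        ]), 'xyz': array([ 1.03578759, -0.83470745,  0.8542267 ]), 'rotation': array([-126.10143115,   -0.19187109,   32.58459662])}
{'fov_y': 53.93644552500912, 'cx': 319.49227128034175, 'cy': 234.7803338578832, 'D': array([0.03325262, 0.        , 0.        , 0.        , 0.        ]), 'xyz': array([0.35676862, 0.03778156, 1.09833136]), 'rotation': array([-173.4309229 ,   -1.26470446,  -88.91650793])}
```

View pics/scene0.png

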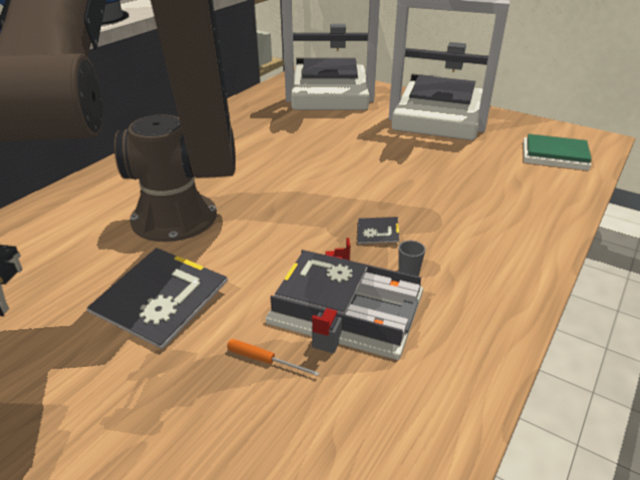

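View pics/top0.png

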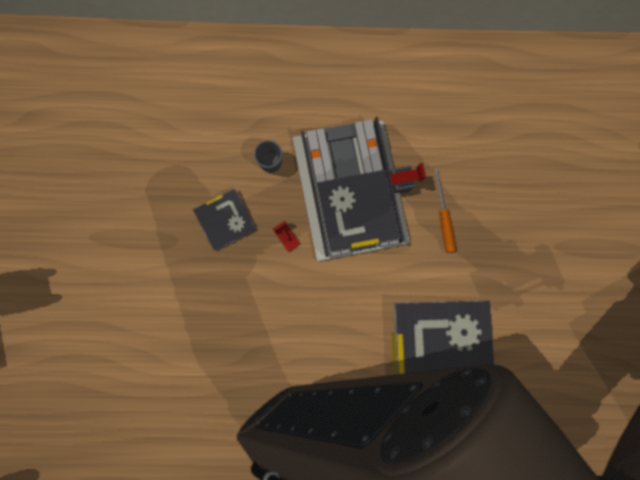

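```bash
cat > h.py <<'E'
import numpy as np, cv2
from scipy.spatial.transform import Rotation as R
from plant import sensors, cams
def K(c):
    f=240/np.tan(np.radians(c["fov_y"]/2)); return np.array([[f,0,c["cx"]],[0,f,c["cy"]],[0,0,1]])
def rot(c): return R.from_euler("xyz",c["rotation"],degrees=True).as_matrix()
def unproj(c,uv,z):
    uv=np.array(uv,float).reshape(-1,1,2)
    n=cv2.undistortPoints(uv,K(c),c["D"]).reshape(-1,2)
    d=np.c_[n,np.ones(len(n))]@rot(c).T
    return c["xyz"]+d*((z-c["xyz"][2])/d[:,2])[:,None]
def proj(c,P):
    Rm=rot(c); t=-Rm.T@c["xyz"]
    return cv2.projectPoints(np.array(P,float).reshape(-1,3),cv2.Rodrigues(Rm.T)[0],t,K(c),c["D"])[0].reshape(-1,2)
def bed2w(pose,P):
    x,y,a=pose;P=np.array(P,float).reshape(-1,3);s,co=np.sin(a),np.cos(a)
    return np.c_[x+co*P[:,0]-s*P[:,1],y+s*P[:,0]+co*P[:,1],P[:,2]]
def crop(c,box,k,name,pts=None,polys=()):
    u0,v0,u1,v1=box
    im=cv2.resize(np.ascontiguousarray(c["image"][v0:v1,u0:u1,::-1]),None,fx=k,fy=k,interpolation=cv2.INTER_CUBIC)
    for p in polys:
        q=((proj(c,p)+.5-[u0,v0])*k-.5)
        cv2.polylines(im,[np.round(q).astype(int)],True,(0,255,0),1)
    cv2.imwrite("pics/"+name,im)
E
python3 - <<'E'
from h import *
c=cams.capture("top"); crop(c,(260,110,420,270),3.75 and 3,"topc.png") 
crop(c,(260,110,460,260),4,"topc.png")
c=cams.capture("scene"); crop(c,(220,230,440,390),3.6,"scenec.png")
E
```

```text
(no output)
```

View pics/topc.png

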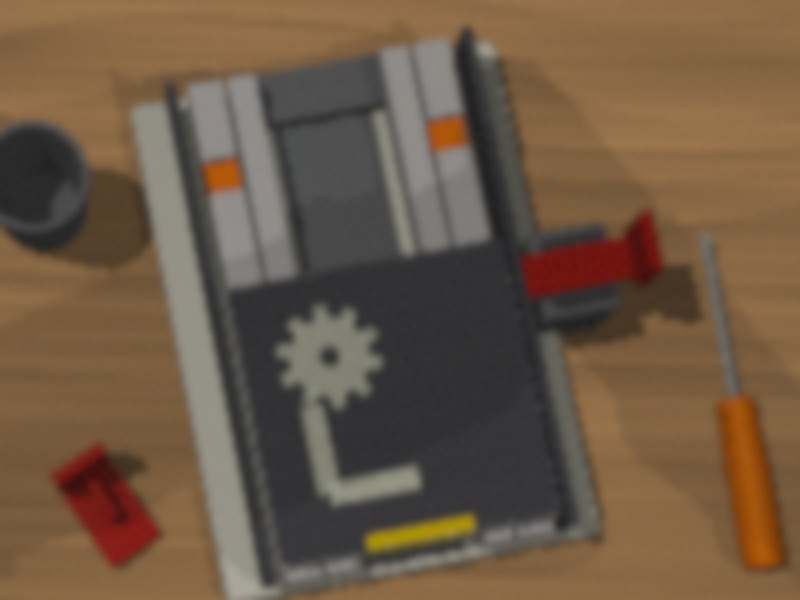

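View pics/scenec.png

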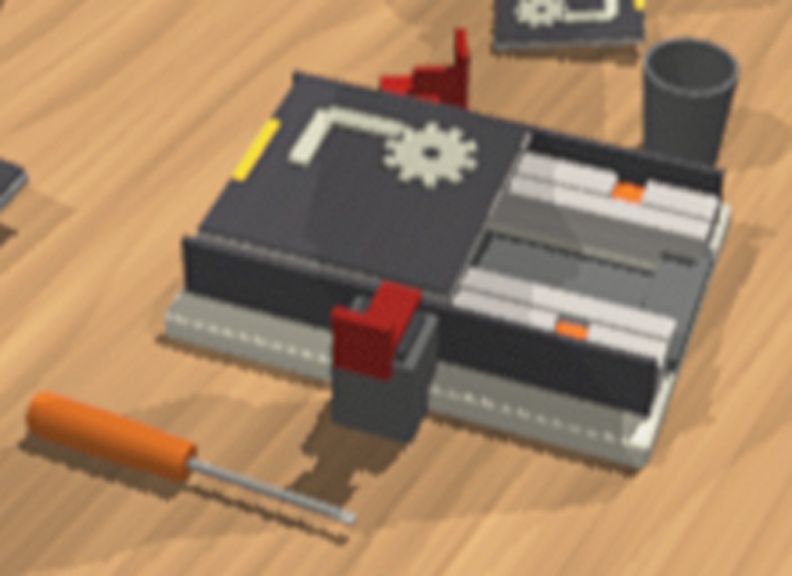

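```bash
python3 - <<'E'
from h import *
from scipy.optimize import least_squares
ct=cams.capture("top"); cs=cams.capture("scene")
t=lambda a:(np.array(a)+.5)/4-.5+[260,110]
s=lambda a:(np.array(a)+.5)/3.6-.5+[220,230]
# z .02 tray corners top; scene: far-right (-y far) top corner, near -y 
tp=t([[133,107],[494,45],[600,535],[226,597],[223,175],[448,133],[233,290],[492,242],[420,533]])
sp=s([[645,448],[728,208],[170,305],[628,192],[572,330],[528,134],[450,303],[297,77],[203,228],[256,150]])
def model(p,ro=.0):
    b=p[:3];d=p[3];yo=p[4]
    X=.020+d
    T=[[.135,.11,.02],[.135,-.11,.02],[-.165,-.11,.02],[-.165,.11,.02],[.075,yo,.046],[.075,-yo,.046],[X+.08,.08,.068],[X+.08,-.08,.068],[X-.076,0,.063]]
    S=[[.135,-.11,.02],[.135,.11,.02],[-.165,-.11,.02],[.075,yo,.046],[.075,-yo,.046],[X+.08,.08,.068],[X+.08,-.08,.068],[X-.08,.08,.068],[X-.08,-.08,.068],[X-.076,0,.063]]
    return proj(ct,bed2w(b,T))-tp, proj(cs,bed2w(b,S))-sp
f=lambda p:np.r_[model(p)[0].ravel(),model(p)[1].ravel()]
r=least_squares(f,[.6,0,.2,-.09,.065],loss="soft_l1")
print(r.x,np.degrees(r.x[2])); a,b=model(r.x);print(a.round(1).tolist());print(b.round(1).tolist())
p=r.x; np.save("fit.npy",p)
q=.02
T=[[.135,.11,.02],[.135,-.11,.02],[-.165,-.11,.02],[-.165,.11,.02]]
X=.02+p[3]
P=[[X+.08,.08,.068],[X+.08,-.08,.068],[X-.08,-.08,.068],[X-.08,.08,.068]]
polys=[bed2w(p[:3],T),bed2w(p[:3],P)]
crop(ct,(260,110,460,260),4,"topf.png",polys=polys)
crop(cs,(220,230,440,390),3.6,"scenef.png",polys=polys)
# keeper paddle: top-down top edge z=.105, outer face; crop corners
k=unproj(ct,t([[656,210],[663,280]]),.105); print(k)
k2=unproj(cs,s([[333,312],[392,330]]),.105); print(k2)
def inv(w): 
    x,y,a=p[:3]; d=w[:,:2]-[x,y]; c,s_=np.cos(a),np.sin(a); return np.c_[c*d[:,0]+s_*d[:,1],-s_*d[:,0]+c*d[:,1]]
print(inv(k),inv(k2))
print("push",bed2w(p[:3],[[X-.08,0,.05],[-.06,0,.044]]))
print("screwdriver",inv(unproj(ct,t([[706,235],[738,400],[765,565]]),.015)), inv(unproj(cs,s([[350,518],[190,465],[35,410]]),.012)))
E
```

```text
[ 0.6057573  -0.04987612  0.20962299 -0.09278508  0.06543522] 12.010512524087746
[[-1.0, -0.8], [0.1, -1.8], [0.0, -0.6], [-0.2, 1.9], [0.0, 0.1], [-0.3, 0.4], [-3.0, -1.1], [2.4, -2.1], [-0.9, 0.1]]
[[0.2, 0.4], [1.0, -1.1], [-3.3, 2.4], [-0.6, 0.6], [-1.4, 1.3], [0.7, -1.5], [-0.5, -2.5], [0.1, -0.9], [-2.6, -0.2], [-0.5, 1.2]]
[[ 0.63466874 -0.20435818  0.105     ]
 [ 0.59613506 -0.20796395  0.105     ]]
[[ 0.60352574 -0.20528529  0.105     ]
 [ 0.63753011 -0.19951216  0.105     ]]
[[-0.0038678  -0.15711657]
 [-0.04230828 -0.15262489]] [[-3.45219797e-02 -1.51542805e-01]
 [-6.06494263e-05 -1.52972055e-01]]
push [[ 0.45631677 -0.08166935  0.05      ]
 [ 0.54707073 -0.06236159  0.044     ]]
screwdriver [[-0.00403426 -0.20961756]
 [-0.10370772 -0.20673967]
 [-0.20091197 -0.20091997]] [[-0.00375072 -0.20674837]
 [-0.1005074  -0.20363988]
 [-0.20089142 -0.19793209]]
```

View pics/topf.png

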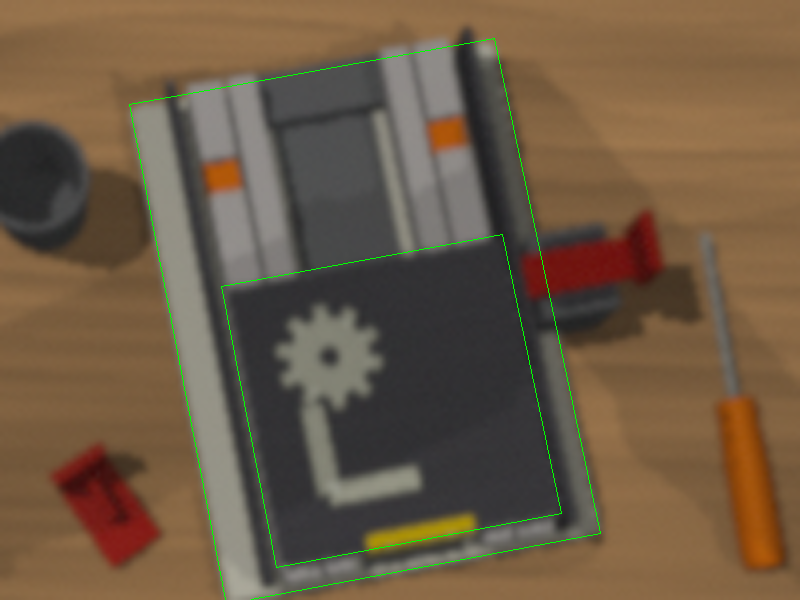

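View pics/scenef.png

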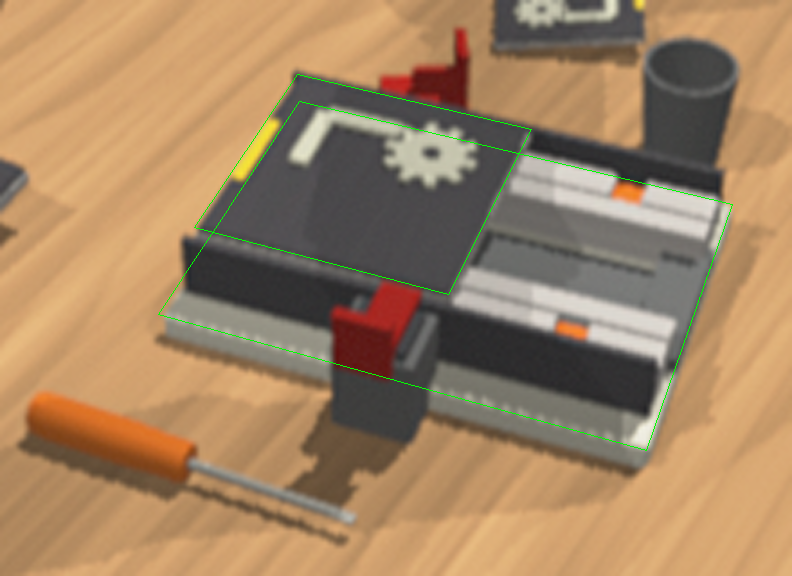

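```bash
cat >> h.py <<'E'
PF=np.load("fit.npy")
def tool(): 
    s=sensors.get_state(); return s, R.from_euler("xyz",s["eef_rot"],degrees=True).as_matrix()
def binv(w,p=PF):
    w=np.atleast_2d(w);x,y,a=p[:3]; d=w[:,:2]-[x,y]; c,s=np.cos(a),np.sin(a); return np.c_[c*d[:,0]+s*d[:,1],-s*d[:,0]+c*d[:,1],w[:,2]]
def goto(b):
    s,M=tool(); w=bed2w(PF[:3],[b])[0]; print("world",w.round(4),"tool shift cm",((w-s["tcp_pos"])@M*100).round(2))
def turn(yaw=None):
    s,M=tool(); a=PF[2] if yaw is None else yaw
    y=np.array([-np.sin(a),np.cos(a),0])@M
    t=np.degrees(np.arctan2(-y[1],y[2])); print("turn",t,t-180*np.sign(t),"j6",s["joints"][5]); 
def stat():
    s,M=tool(); F=s["contact_force"]; a=PF[2]
    print(round(s["time_s"],2),"bed tcp mm",(binv(s["tcp_pos"])[0]*1000).round(1),"F bed",np.round([F[0]*np.cos(a)+F[1]*np.sin(a),-F[0]*np.sin(a)+F[1]*np.cos(a),F[2]],1),"rpy",s["eef_rot"].round(1),"w",round(s["gripper_width"],4))
E
python3 -c "
from h import *
s,M=tool();print(M.round(3));turn();stat()
goto([-.21,0,.16]);goto([-.21,0,.036])
goto([-.21,0,.227])"
```

```text
[[-0.    -0.922 -0.386]
 [ 0.    -0.386  0.922]
 [-1.     0.     0.001]]
turn 10.724870301126902 -169.2751296988731 j6 -16.50629191469454
0.3 bed tcp mm [-456.5 -488.2  226.2] F bed [-0.3 -0.2 -0.9] rpy [  7.7  90.  120.5] w 0.0879
world [ 0.4004 -0.0936  0.16  ] tool shift cm [  6.65 -33.31  43.38]
world [ 0.4004 -0.0936  0.036 ] tool shift cm [ 19.05 -33.31  43.37]
world [ 0.4004 -0.0936  0.227 ] tool shift cm [ -0.05 -33.31  43.38]
```

```bash
python3 -m handwheel '[0,-1.7,2.2,1, 0,-5,6.5,2, 0,-8.6,11.3,3, 0,-12.3,16,4, 0,-16,20.8,6, 0,-19.7,25.6,7, 0,-23.3,30.4,8, 1,-27,35.1,9, 3,-31,40,10, 5,-33.3,43.4,10.7]' 0 30; python3 -c "
from h import *
stat();turn();goto([-.205,0,.036])"
```

```text
time_s: 1.55
tcp_pos: [0.401, -0.0913, 0.1767]
eef_rot: [-88.5, 89.9, 13.6]
contact_force: [0.1, -0.1, 0.4]
gripper_width: 0.0006
1.55 bed tcp mm [-208.9    2.1  176.7] F bed [ 0.1 -0.1  0.4] rpy [-88.5  89.9  13.6] w 0.0006
turn 0.07016019240880715 -179.92983980759118 j6 -92.89322693363695
world [ 0.4052 -0.0925  0.036 ] tool shift cm [14.07 -0.36 -0.21]
```

```bash
python3 -m handwheel '[1,0,0,0, 3,0,-0.1,0, 5,0,-0.2,0, 7,0,-0.2,0, 9,0,-0.2,0, 11,0,-0.2,0, 12.5,0,-0.2,0, 13.5,0,-0.2,0, 14.0,0,-0.2,0, 14.0,0,-0.2,0]'; python3 -c "
from h import *
stat()
c=cams.capture('scene'); crop(c,(180,200,440,390),3,'s1.png')
c=cams.capture('top'); crop(c,(240,110,480,290),3,'t1.png')"
```

```text
time_s: 2.8
tcp_pos: [0.4007, -0.0957, 0.0366]
eef_rot: [105.3, 90.0, -152.7]
contact_force: [-0.5, 1.1, 0.6]
gripper_width: 0.0002
2.8 bed tcp mm [-210.1   -2.1   36.6] F bed [-0.2  1.2  0.6] rpy [ 105.3   90.  -152.7] w 0.0002
```

View pics/s1.png

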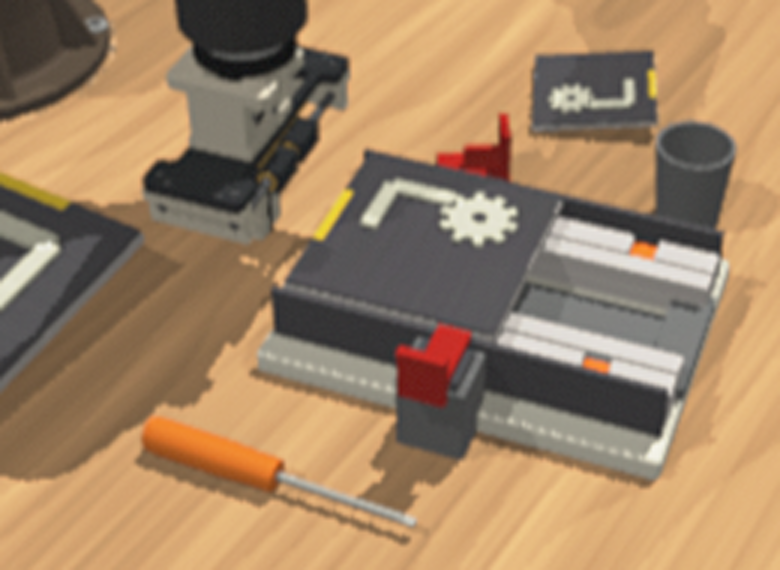

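View pics/t1.png

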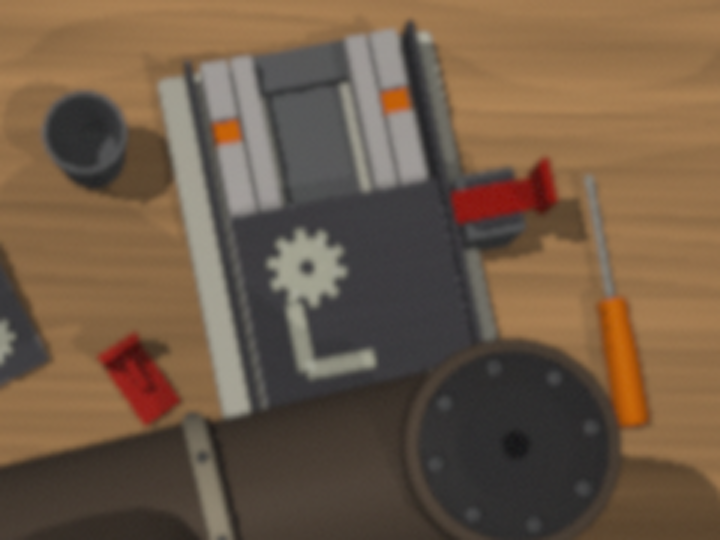

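```bash
python3 -m handwheel '[0,-1,0,0, 0,-2,0.1,0, 0,-3,0.1,0, 0,-3.7,0.1,0, 0,-4.2,0.1,0, 0,-4.7,0.1,0, 0,-5.2,0.1,0, 0,-5.7,0.1,0, 0,-6.2,0.1,0, 0,-6.7,0.1,0]'; python3 -c "
from h import *
stat();stat()
c=cams.capture('scene'); crop(c,(180,200,440,390),3,'s2.png');stat()"
```

```text
time_s: 4.15
tcp_pos: [0.4635, -0.0812, 0.036]
eef_rot: [87.3, 89.7, -170.7]
contact_force: [-5.0, -1.5, 4.2]
gripper_width: 0.0006
4.15 bed tcp mm [-145.6   -1.1   36. ] F bed [-5.2 -0.4  4.2] rpy [  87.3   89.7 -170.7] w 0.0006
4.15 bed tcp mm [-145.6   -1.1   36. ] F bed [-5.2 -0.4  4.2] rpy [  87.3   89.7 -170.7] w 0.0006
4.2 bed tcp mm [-144.5   -1.1   36.1] F bed [-1.2 -0.4 -2. ] rpy [  89.2   89.8 -168.8] w 0.0003
```

View pics/s2.png

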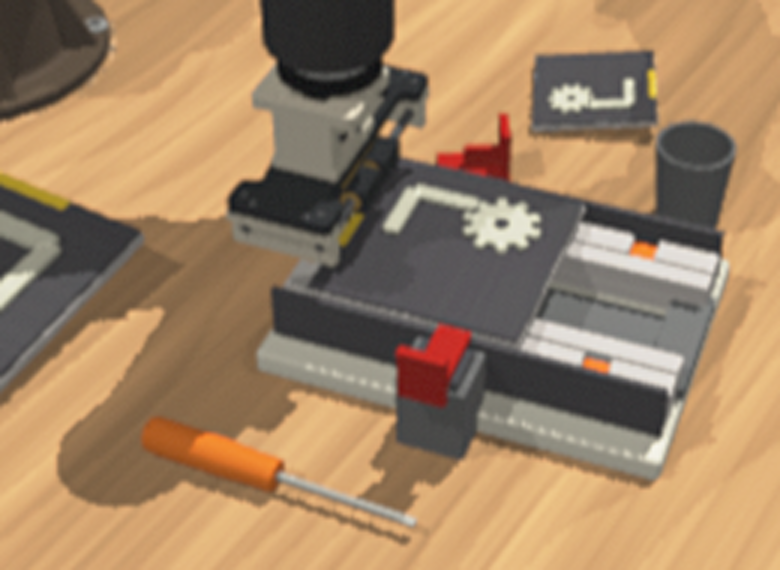

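```bash
cat >> h.py <<'E'
def scenecrop(a,k=3,o=(180,200)): return (np.array(a)+.5)/k-.5+np.array(o)
E
python3 -c "
from h import *
import os
c=cams.capture('scene')
print(binv(unproj(c,scenecrop([[521,341],[583,207]]),.068)))
print('before',binv(unproj(c,scenecrop([[496,332],[560,201]]),.068)))
stat()"
```

```text
[[ 0.02681572 -0.0787665   0.068     ]
 [ 0.02544583  0.07434014  0.068     ]]
before [[ 0.00798111 -0.07651316  0.068     ]
 [ 0.00710945  0.07499999  0.068     ]]
4.25 bed tcp mm [-144.4   -1.    36. ] F bed [-3.1 -0.1 -0.3] rpy [  86.8   89.8 -171.2] w 0.0004
```

```bash
python3 -m handwheel '[0,-0.5,0,0, 0,-1.1,0,0, 0,-1.8,0,0, 0,-2.5,0,0, 0,-3.2,0,0, 0,-3.9,0,0, 0,-4.6,0,0, 0,-5.2,0,0, 0,-5.7,0,0, 0,-6.1,0,0]'; python3 -c "
from h import *
stat()
c=cams.capture('scene'); crop(c,(180,200,440,390),3,'s3.png');stat()"
```

```text
time_s: 5.5
tcp_pos: [0.5259, -0.0678, 0.0366]
eef_rot: [52.5, 90.0, 154.5]
contact_force: [-3.8, -0.7, -0.7]
gripper_width: 0.0002
5.5 bed tcp mm [-81.9  -0.9  36.6] F bed [-3.9  0.1 -0.7] rpy [ 52.5  90.  154.5] w 0.0002
5.55 bed tcp mm [-81.3  -0.9  36.6] F bed [-0.4 -0.5 -1.2] rpy [-107.9   90.    -5.8] w 0.0006
```

View pics/s3.png

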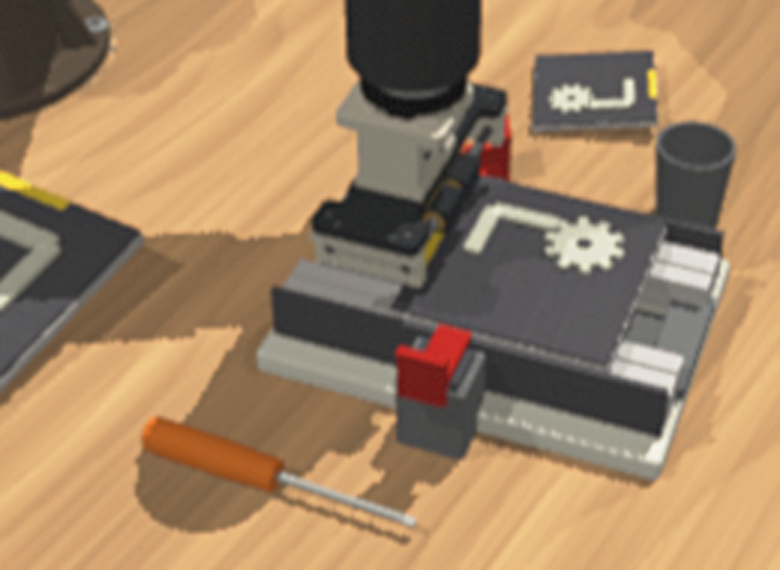

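```bash
python3 -m handwheel '[0,-0.2,0,0, 0,-0.4,0,0, 0,-0.6,0,0, 0,-0.7,0,0, 0,-0.8,0,0, 0,-0.9,0,0, 0,-1,0,0, 0,-1.1,0,0, 0,-1.2,0,0, 0,-1.2,0,0]'; python3 -c "
from h import *
stat()
c=cams.capture('scene'); crop(c,(180,200,440,390),3,'s4.png');stat()"
```

```text
time_s: 6.8
tcp_pos: [0.5368, -0.0656, 0.0367]
eef_rot: [93.5, 89.9, -164.5]
contact_force: [-6.6, -1.4, 3.9]
gripper_width: 0.0004
6.8 bed tcp mm [-70.7  -1.   36.7] F bed [-6.7 -0.   3.9] rpy [  93.5   89.9 -164.5] w 0.0004
6.85 bed tcp mm [-70.7  -1.   36.7] F bed [-5.6 -0.5  4.3] rpy [  94.3   89.9 -163.7] w 0.0007
```

View pics/s4.png

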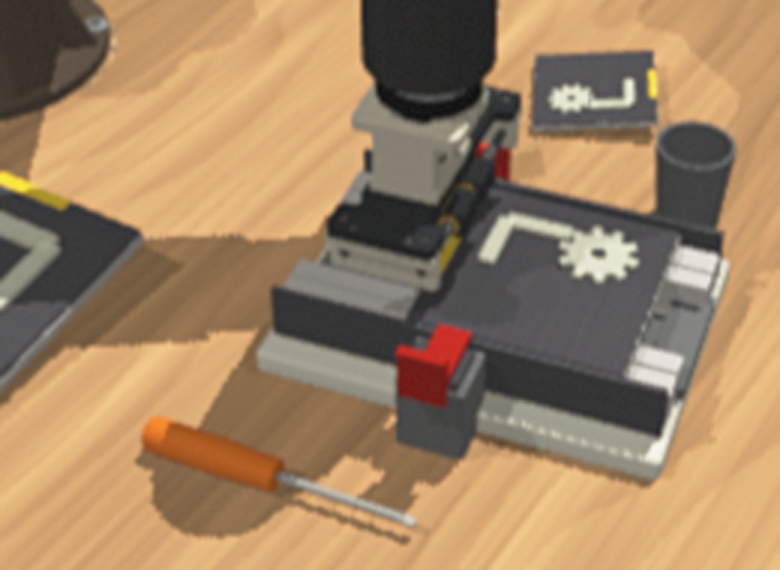

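```bash
python3 -m handwheel '[0,-0.05,0,0, 0,-0.1,0,0, 0,-0.15,0,0, 0,-0.2,0,0, 0,-0.25,0,0, 0,-0.3,0,0, 0,-0.3,0,0, 0,-0.3,0,0, 0,-0.3,0,0, 0,-0.3,0,0]'; python3 -c "
from h import *
stat()
c=cams.capture('scene');stat()
p=PF[:3]
def P(X,z): return bed2w(p,[[X+.08,.08,z],[X+.08,-.08,z],[X-.08,-.08,z],[X-.08,.08,z]])
crop(c,(280,250,430,360),5.3,'s5.png',polys=[P(.02,.062)]); crop(c,(280,250,430,360),5.3,'s5b.png')"
```

```text
time_s: 8.1
tcp_pos: [0.5397, -0.065, 0.0367]
eef_rot: [93.9, 89.9, -164.1]
contact_force: [-5.0, -0.6, 3.9]
gripper_width: 0.0007
8.1 bed tcp mm [-67.8  -1.   36.7] F bed [-5.   0.5  3.9] rpy [  93.9   89.9 -164.1] w 0.0007
8.15 bed tcp mm [-67.8  -1.   36.7] F bed [-5.9  0.6  3.5] rpy [  93.2   89.9 -164.7] w 0.0003
```

View pics/s5.png

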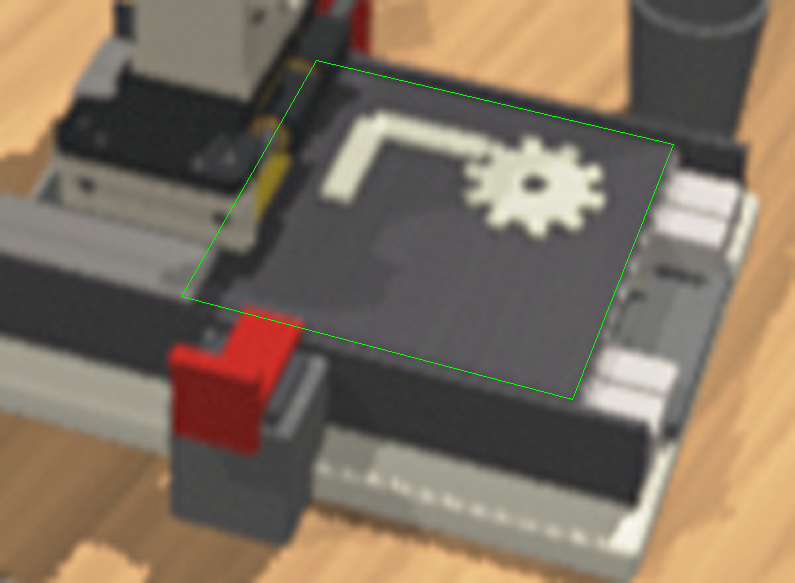

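```bash
python3 -m handwheel '[0,-0.05,0,0, 0,-0.1,0,0, 0,-0.15,0,0, 0,-0.2,0,0, 0,-0.2,0,0, 0,-0.2,0,0, 0,-0.2,0,0, 0,-0.2,0,0, 0,-0.2,0,0, 0,-0.2,0,0]'; python3 -c "
from h import *
stat()
c=cams.capture('scene');stat()
p=PF[:3]
crop(c,(280,240,430,340),5.3,'s6b.png')"
```

```text
time_s: 9.4
tcp_pos: [0.5404, -0.0648, 0.0366]
eef_rot: [89.5, 89.8, -168.5]
contact_force: [-10.0, -1.7, 7.3]
gripper_width: 0.0007
9.4 bed tcp mm [-67.   -1.   36.6] F bed [-10.1   0.4   7.3] rpy [  89.5   89.8 -168.5] w 0.0007
9.45 bed tcp mm [-67.   -1.   36.7] F bed [-9.7  1.2  8.3] rpy [  89.7   89.8 -168.3] w 0.0001
```

View pics/s6b.png

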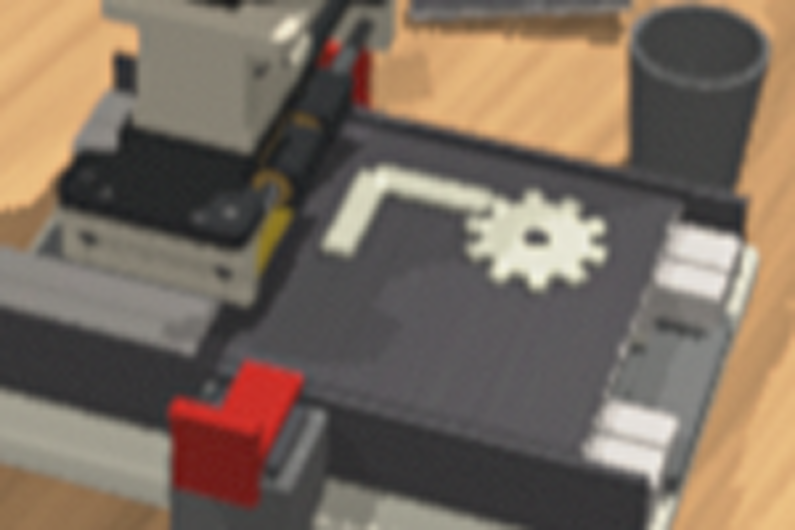

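View pics/s5b.png

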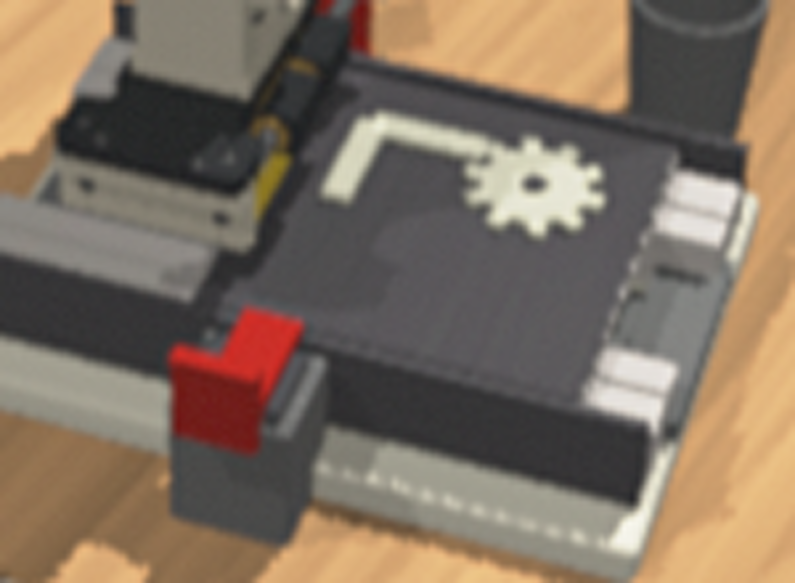

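```bash
python3 - <<'E'
from h import *
c=cams.capture("scene")
def gear(path,k,o):
    im=cv2.imread(path); return im
import cv2
# s2, s3, s4 crops scale3 ; template track from gear in s3
i3=cv2.imread("pics/s3.png",0)
cur=cv2.resize(np.ascontiguousarray(c["image"][200:390,180:440,::-1]),None,fx=3,fy=3,interpolation=cv2.INTER_CUBIC); cur=cv2.cvtColor(cur,cv2.COLOR_BGR2GRAY)
T=i3[205:285,540:630]
for n,im in(("s2",cv2.imread("pics/s2.png",0)),("s3",i3),("s4",cv2.imread("pics/s4.png",0)),("now",cur)):
    r=cv2.matchTemplate(im,T,cv2.TM_CCOEFF_NORMED); _,v,_,l=cv2.minMaxLoc(r)
    px=scenecrop([l[0]+45,l[1]+38])
    print(n,round(v,2),px.round(2),"z68",(binv(unproj(c,px,.068))*1000).round(1)[0,:2],"z62",(binv(unproj(c,px,.062))*1000).round(1)[0,:2])
stat()
E
```

```text
s2 0.99 [347. 274.] z68 [-25.6  34.9] z62 [-27.8  41.7]
s3 1.0 [374.67 280.67] z68 [38.6 35. ] z62 [37.  41.8]
s4 0.98 [379.33 284.  ] z68 [51.3 28. ] z62 [49.8 34.7]
now 0.98 [381.   284.33] z68 [55.1 28.2] z62 [53.5 34.9]
9.5 bed tcp mm [-67.   -1.   36.7] F bed [-9.9  0.4  7.9] rpy [  90.    89.8 -168. ] w 0.0006
```

```bash
python3 -m handwheel '[0,0.3,0,0, 0,1,0,0, 0,2.5,0,0, 0,4,0,0, -2,4.5,0,0, -5,4.5,0,0, -8.5,4.5,0,0, -12,4.5,-1,0, -14,4,-4,0, -15,3,-8,0]'; python3 -c "
from h import *
stat();turn()
c=cams.capture('scene'); crop(c,(180,200,440,390),3,'s7.png')
c=cams.capture('top'); crop(c,(260,110,460,260),4,'t7.png')
goto([-.019,-.205,.2]);goto([-.019,-.205,.080])"
```

```text
time_s: 10.75
tcp_pos: [0.5297, -0.1491, 0.1886]
eef_rot: [-96.7, 89.8, 5.4]
contact_force: [1.2, 0.9, -0.4]
gripper_width: 0.0002
10.75 bed tcp mm [-95.1 -81.3 188.6] F bed [ 1.4  0.6 -0.4] rpy [-96.7  89.8   5.4] w 0.0002
turn 0.11638273150564982 -179.88361726849436 j6 -82.54409217512271
world [ 0.6298 -0.2543  0.2   ] tool shift cm [ -1.19  -7.57 -12.14]
world [ 0.6298 -0.2543  0.08  ] tool shift cm [ 10.81  -7.54 -12.13]
```

View pics/s7.png

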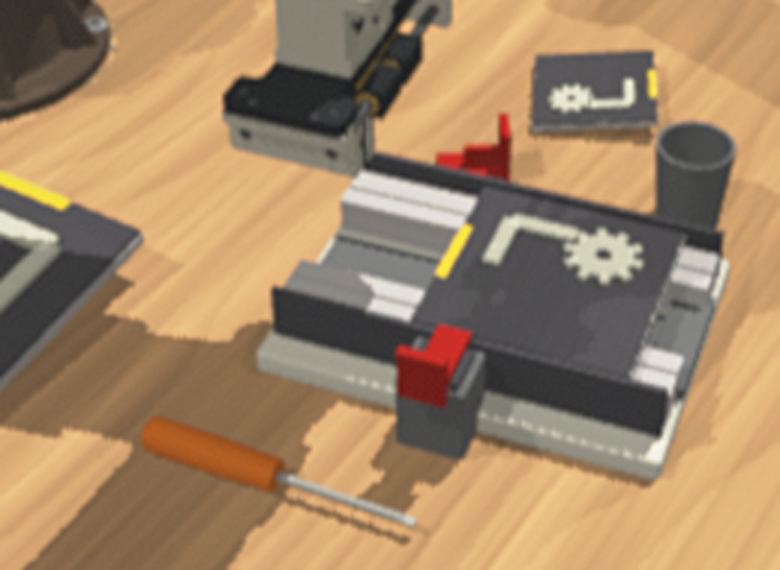

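View pics/t7.png

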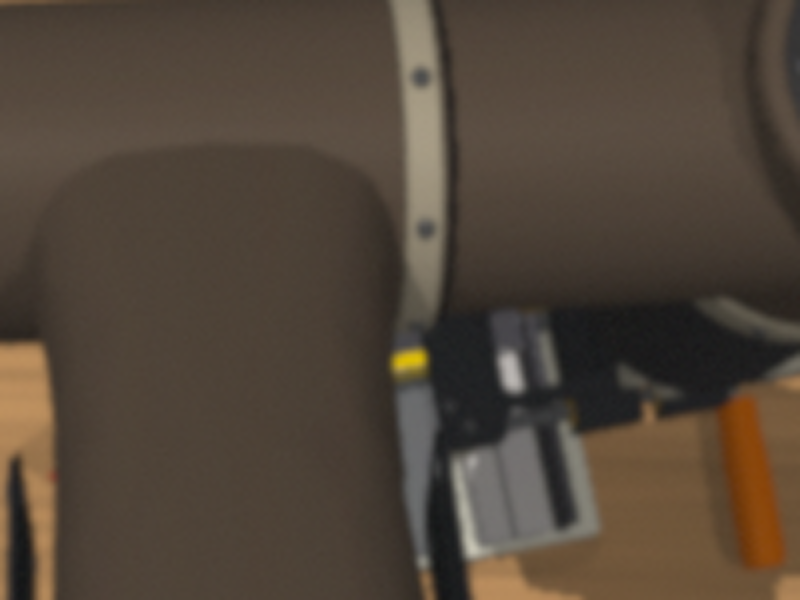

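```bash
python3 -m handwheel '[-1,-1,-3,0, -1,-2.5,-6,0, -1,-4.5,-9,0, -1,-6.5,-12,0, 0,-7.5,-12.2,0, 3,-7.5,-12.2,0, 6,-7.5,-12.2,0, 9,-7.5,-12.2,0, 10.8,-7.5,-12.2,0, 10.8,-7.5,-12.2,0]'; python3 -c "
from h import *
stat();turn()
c=cams.capture('scene'); crop(c,(220,200,440,390),3,'s8.png')
c=cams.capture('top'); crop(c,(300,110,500,260),4,'t8.png')"
```

```text
time_s: 12.1
tcp_pos: [0.6272, -0.2519, 0.0772]
eef_rot: [68.6, 89.8, 170.6]
contact_force: [-0.8, 1.0, 0.5]
gripper_width: -0.0002
12.1 bed tcp mm [ -21.1 -202.    77.2] F bed [-0.5  1.1  0.5] rpy [ 68.6  89.8 170.6] w -0.0002
turn 0.04031126534798425 -179.95968873465202 j6 -72.54175559772096
```

View pics/s8.png

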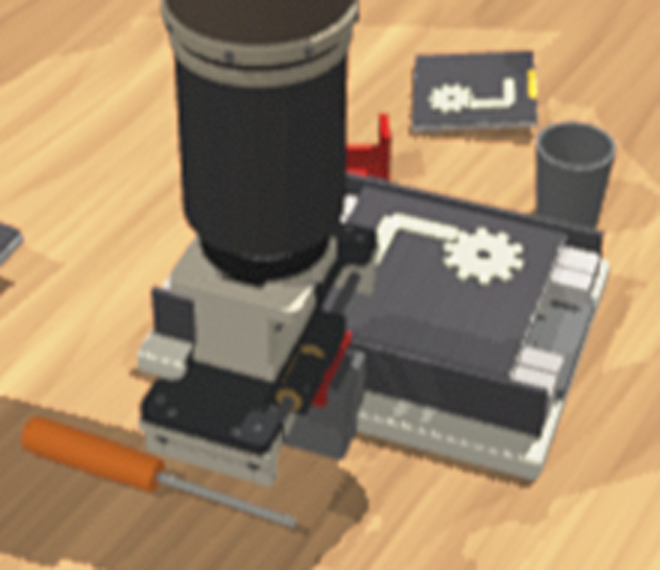

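```bash
python3 -m handwheel '[-0.7,0,0.5,0, -0.7,-0.2,1.2,0, -0.7,-0.2,1.9,0, -0.7,-0.2,2.5,0, -0.7,-0.2,3,0, -0.7,-0.2,3.5,0, -0.7,-0.2,4,0, -0.7,-0.2,4.5,0, -0.7,-0.2,5,0, -0.7,-0.2,5.5,0]'; python3 -c "
from h import *
stat()
c=cams.capture('scene'); crop(c,(220,200,440,390),3,'s9.png');stat()"
```

```text
time_s: 13.45
tcp_pos: [0.6187, -0.198, 0.0855]
eef_rot: [78.2, 90.0, -179.8]
contact_force: [0.7, -1.1, 0.1]
gripper_width: 0.0005
13.45 bed tcp mm [ -18.1 -147.6   85.5] F bed [ 0.5 -1.2  0.1] rpy [  78.2   90.  -179.8] w 0.0005
13.5 bed tcp mm [ -18.2 -147.1   85.5] F bed [-0.9 -0.6 -0.7] rpy [ 34.5  90.  136.6] w -0.0
```

View pics/s9.png

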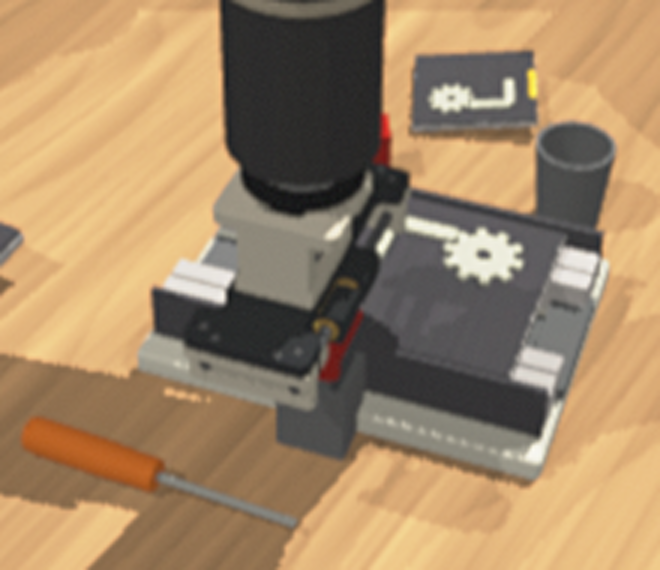

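```bash
python3 -m handwheel '[0,0,0.2,0, 0,0,0.4,0, 0,0,0.6,0, 0,0,0.8,0, 0,0,1,0, 0,0,1.15,0, 0,0,1.3,0, 0,0,1.4,0, 0,0,1.5,0, 0,0,1.5,0]'; python3 -c "
from h import *
stat()
c=cams.capture('scene'); crop(c,(220,200,440,390),3,'s10.png');stat()"
```

```text
time_s: 14.75
tcp_pos: [0.6162, -0.1862, 0.0857]
eef_rot: [-178.9, 89.8, -76.8]
contact_force: [2.8, -16.5, -4.4]
gripper_width: 0.0006
14.75 bed tcp mm [ -18.1 -135.6   85.7] F bed [ -0.7 -16.7  -4.4] rpy [-178.9   89.8  -76.8] w 0.0006
14.8 bed tcp mm [ -18.1 -135.6   85.7] F bed [ -0.7 -16.3  -4.1] rpy [-179.2   89.8  -77.2] w 0.0003
```

View pics/s10.png

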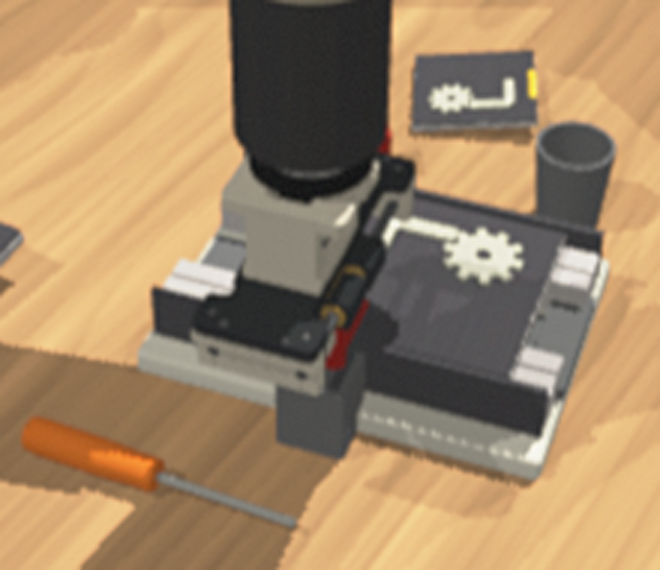

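```bash
python3 -m handwheel '[0,0,-0.4,0, 0,0,-1.2,0, 0,0,-2.5,0, 0,0,-4,0, 0,0,-5.5,0, -2,0,-6.5,0, -6,0,-7,0, -10,1,-9,0, -12,2,-12,0, -13,3,-15,0]'; python3 -c "
from h import *
stat()"; python3 -m handwheel '[0,1,-4,0, 0,2,-8,0, 0,4,-12,0, 0,6,-16,0, 0,8,-20,0, 0,8,-20,0, 0,8,-20,0, 0,8,-20,0, 0,8,-20,0, 0,8,-20,0]'; python3 -c "
from h import *
c=cams.capture('scene'); crop(c,(220,200,440,390),3.6,'s11.png')
c=cams.capture('top'); cv2.imwrite('pics/t11f.png',c['image'][:,:,::-1]);crop(c,(260,110,460,260),4,'t11.png')
t=lambda a:(np.array(a)+.5)/4-.5+[260,110]
"
```

```text
time_s: 16.05
tcp_pos: [0.618, -0.3383, 0.2176]
eef_rot: [-119.0, 89.9, -17.0]
contact_force: [0.5, -0.6, -0.3]
gripper_width: 0.0004
16.05 bed tcp mm [ -48.  -284.7  217.6] F bed [ 0.4 -0.7 -0.3] rpy [-119.    89.9  -17. ] w 0.0004
time_s: 17.3
tcp_pos: [0.5816, -0.5482, 0.216]
eef_rot: [-127.6, 90.0, -25.5]
contact_force: [-0.5, 0.6, -0.4]
gripper_width: 0.0008
```

View pics/s11.png

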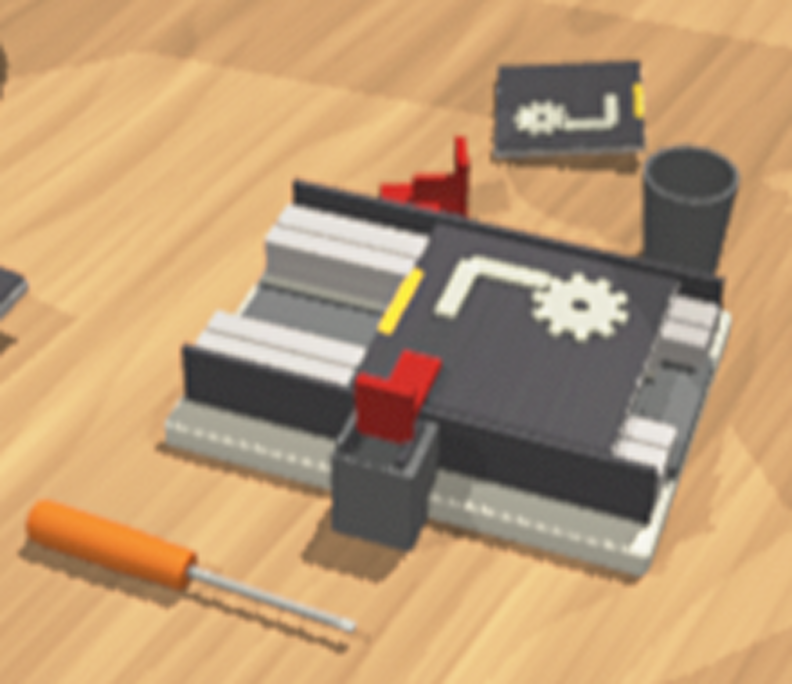

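View pics/t11.png

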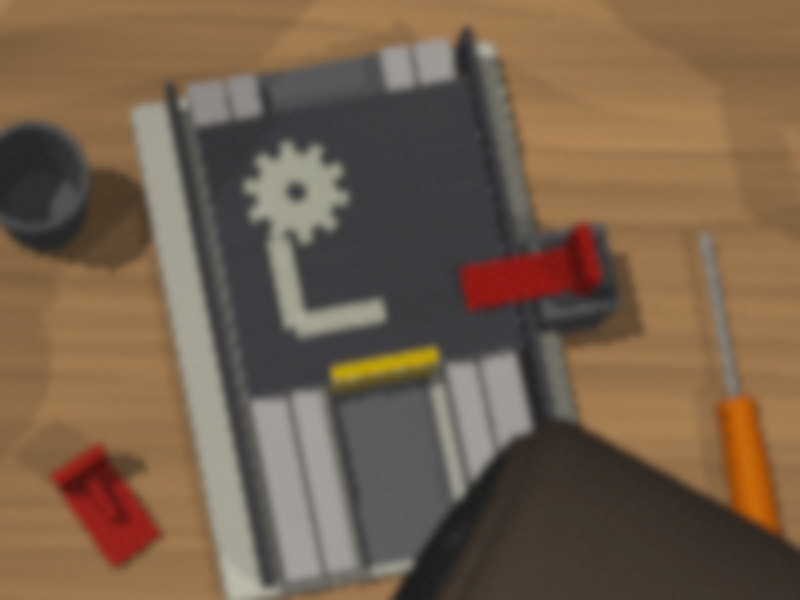

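```bash
python3 - <<'E'
from h import *
c=cams.capture("top")
t=lambda a:(np.array(a)+.5)/4-.5+[260,110]
print("tongue tip",binv(unproj(c,t([[462,268],[468,309]]),.072)))
print("paddle outer top",binv(unproj(c,t([[596,222],[603,285]]),.105)))
print("plate yellow",binv(unproj(c,t([[386,368]]),.057)))
stat()
E
```

```text
tongue tip [[-0.00873545 -0.05349863  0.072     ]
 [-0.03210245 -0.05208768  0.072     ]]
paddle outer top [[-0.00431966 -0.12376881  0.105     ]
 [-0.03896542 -0.12021861  0.105     ]]
plate yellow [[-0.05372826 -0.00273119  0.057     ]]
17.45 bed tcp mm [-127.6 -482.7  215.7] F bed [ 0.3  0.  -0.4] rpy [-131.   90.  -29.] w 0.0002
```

```bash
python3 -c "
from plant import workorder
print(workorder.close_job())"
```

```text
the job is handed in; nothing more can be done
None
```

The build plate is down in the notches and the red keeper is fully across it. I handed the job in at about 17.5 s of the 46 s allowed; no verdict was reported.

- **Plate:** I pushed the middle-sized plate, the one on the rails, by its yellow flange with closed fingertips, at about 0.06 m/s at most. The gear print's position in the scene camera fits a top face 62 mm above the bench, which is 6 mm lower than while riding. After the drop I kept pushing gently. The plate moved about 4 mm more and came up against the notch wall at about 10 N.
- **Keeper:** I pushed the paddle until it hit its stop at about 16 N. In the top view, the tongue tip then lay at bed y of about -52 to -53 mm, against -52 mm expected for 28 mm over the plate.
- **Bystanders:** The last pictures show the screwdriver, cup and red bracket where they began, judged by eye. The arm was well clear of everything.
- **Small disagreements:**
  - The paddle's outer face moved about 33 mm by the pictures, which fits a start nearly 8 mm in.
  - The extra 4 mm of plate travel was slightly more than the stated 3 mm of play, within the calibration error.
  - An upward force of 4 to 8 N showed on the tool while it pressed the seated plate. I found no cause, and it had gone by the next reading, after I backed off.

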